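Pack the sample carrier with the closed vessels

ROBOT

A 6-joint arm with a two-finger parallel gripper is mounted at the origin on a cart in front of the work surface, level with it; the furniture and walls round the work are solid. World frame = base frame: x ahead of the robot, y to its left, z up, the work surface at z = 0. Lengths are in m, angles in degrees, forces in N, time in s.
With the tool pointing down it reaches from about 0.4 to 0.825 m from the base axis. Payload 7 kg.
Tool frame: the origin (TCP) lies on the centre line of the jaws, within the pads' length; the fingertips stand 19 mm ahead of it and the grasp point (between the pads) is the TCP; z points along the fingers, y is the line along which they close (so a half turn about z gives the same grasp; the last joint's range is limited). The gripper opens to 88 mm and grips with 3 to 60 N. Pads are 19 mm wide; open, the fingers measure 130 mm over their backs; the gripper's body (78 mm by 193 mm) begins 47 mm behind the grasp point.
Start: joints at [86.35, 20.546, 0.682, 0, -70.136, -16.507], TCP at [0.233, 0.634, 0.246] pointing down, gripper open.
Joint ranges: [-176.03, 176.03], [-82.01, 121.73], [-58.28, 71.71], [-173.87, 95.51], [-174.79, -0.11], [-173.66, 173.66]. Speed limits (degrees/s): [136.94, 136.94, 172.46, 180, 180, 180].

INTERFACE

Orientations are given as [roll, pitch, yaw] about the fixed x, y, z axes, in that order (R = Rz(yaw) Ry(pitch) Rx(roll)).
In Python, from plant import * gives the robot as it stands. The module is installed in compiled form; this text tells all that it offers.
- The arm moves only by the tool play_rows, never from a script. Its argument "deltas" is a list of rows, each a list of 6 numbers: the shift along the world's x, y, z scaled (see below), then the turn, a rotation vector about the world's x, y, z scaled (see below). A call has 1 to 10 rows; each row shifts and turns the commanded pose from where the row before left it; what a row does not reach is not made up. The controller multiplies each number of a shift by 800 mm and each number of a turn by 180 degrees. A row lasts 1/10 s, in which the tool goes at most 50 mm and 8.59 degrees, less where a joint would pass 70% of its speed; a pose out of reach is approached as far as the arm can. A call with a number of a shift or a turn outside -1 to 1 is refused whole. A call with a gripper value outside its range is refused whole. "gripper" is the gripper command: -1 is shut, 1 is fully open, values between are in proportion, set as the call begins (left out, the last holds). The fingers move at their own pace and stop on an object; the grip force is fixed at half the most. Time passes only in rows, so rows that do not move let the fingers close. It gives the time, the measured TCP pose, the force, the opening and the grip force at its end, in the units of the state.
- get_obs(): the state, without advancing time (a new reading comes with each control period).
- snapshot(name): name is "side" or "top" or "wrist"; returns (picture, depth): 420x560x3 uint8, blue, green, red; 420x560 float32, m along the optical axis (not along the pixel's ray), 0 where there is no reading.
- camera_model(name): a dict with "fx", "fy", "cx", "cy" (pixels), "world_to_cam" (4x4, takes a point from world to camera coordinates). Camera axes: x right, y down, z forward; pixel columns grow to the right and rows downward; lengths in m; the calibration is good to about 2 mm. A picture is of the moment at which its call begins: read the wrist's pose just before it. camera_model takes no time and is no camera call; for the wrist camera it gives the pose at the moment of the call.
- close_job(): hands the job in; it is judged then, once.
The state is a dict: "clock": time; "joint_pos": joint angles; "qvel": joint speeds; "tau": joint torques, N m; "tool_pos": TCP position; "orientation": TCP orientation; "force": force on the tool from outside, world axes, zero at the start; "moment": the same for the moment, N m; "opening": finger opening in m; "gripper_force": force on a finger pad.
Only numpy, scipy, OpenCV 4.12 (cv2) and the standard library are available. Lean on these libraries where they do the work, as an engineer would, in place of code of your own. Each camera call takes 0.05 s, during which the arm holds its last target. There are 200 camera calls.

TASK

Pack the four capped vessels that stand near the timer and the tape roll in the open front part of the bench into the grey sample carrier, each standing upright on the floor of the well made for its size: the brown bottle in the widest well, one tube in each of the two middle-sized wells, the small vial in the narrowest. Leave the uncapped tube and the uncapped vial standing where they are (the tubes along the back and sides of the bench are not part of the job), and do not let any vessel fall over on the way.

Things in the scene. Friction and masses are not known exactly. Their poses are not given: they have to be found in the camera images.
- bottle_mid (a point): round brown bottle with a screw cap, standing upright on the bench; body 60 mm in diameter, 125 mm tall in all, cap 45 mm in diameter over the top 25 mm, weight about 0.26 kg. The point is on its axis half-way up (62.5 mm above its foot); z points up along it
- tube_a_mid (a point): capped 50 ml tube standing upright on the bench, white body 28 mm in diameter, 115 mm tall in all; its screw cap is 34 mm in diameter and forms the top 17 mm. The point is on its axis half-way up (57.5 mm above its foot); z points up along it. The two capped tubes are alike in shape and interchangeable
- tube_b_mid (a point): capped 50 ml tube standing upright on the bench, white body 28 mm in diameter, 115 mm tall in all; its screw cap is 34 mm in diameter and forms the top 17 mm. The point is on its axis half-way up (57.5 mm above its foot); z points up along it. The two capped tubes are alike in shape and interchangeable
- vial_mid (a point): small capped vial standing upright on the bench, body 12 mm in diameter, 46 mm tall in all, its 14 mm wide screw cap forming the top 12 mm. The point is on its axis half-way up (23 mm above its foot); z points up along it
- open_tube_mid (a point): look-alike: white tube without a cap, open and hollow at the top, 28 mm in diameter, 100 mm tall, standing on the bench; it stays there. The point is on its axis half-way up (50 mm above its foot)
- open_vial_mid (a point): look-alike: small white vial without a cap, open and hollow at the top, 13 mm in diameter, 38 mm tall, standing on the bench; it stays there. The point is on its axis half-way up (19 mm above its foot)
- well_bottle_hole0 (a point): round blind hole, 72 mm in diameter, in a fixed white block of 88 x 88 x 30 mm in the carrier. The point is the centre of the hole's mouth, level with the block's top, 35 mm above the bench; the flat floor is 21 mm below it. The bottle's well. The carrier is a fixed low grey tray, 190 x 190 x 35 mm; its four blocks lie two by two, 90 mm apart, in any arrangement
- well_tube_a_hole0 (a point): round blind hole, 42 mm in diameter, in a fixed white block of 88 x 88 x 30 mm in the carrier. The point is the centre of the hole's mouth, level with the block's top, 35 mm above the bench; the flat floor is 21 mm below it. It takes one of the capped tubes
- well_tube_b_hole0 (a point): round blind hole, 42 mm in diameter, in a fixed white block of 88 x 88 x 30 mm in the carrier. The point is the centre of the hole's mouth, level with the block's top, 35 mm above the bench; the flat floor is 21 mm below it. It takes one of the capped tubes
- well_vial_hole0 (a point): round blind hole, 24 mm in diameter, in a fixed white block of 88 x 88 x 30 mm in the carrier. The point is the centre of the hole's mouth, level with the block's top, 35 mm above the bench; the flat floor is 21 mm below it. It is the vial's well
Things that resemble listed ones, but are neither listed nor needed, are in the scene too. What is shaped like the part that bears bottle_mid but purple is not meant.

How it is judged (in metres and radians):
At the end, for the whole second after the job is handed in: Bottle, vial and both capped tubes (one per tube well, either way) stand in their wells, within 12 mm of the centre and 6 mm of the floor; the uncapped tube and vial are within 20 mm of where they began; all six upright within 0.2 rad, released and at rest (horizontal distance between bottle_mid and well_bottle_hole0 below 0.012 m and height (world z) of bottle_mid below 0.0825 m and horizontal distance between vial_mid and well_vial_hole0 below 0.012 m and height (world z) of vial_mid below 0.043 m and (((horizontal distance between tube_a_mid and well_tube_a_hole0 below 0.012 m and height (world z) of tube_a_mid below 0.0775 m) and (horizontal distance between tube_b_mid and well_tube_b_hole0 below 0.012 m and height (world z) of tube_b_mid below 0.0775 m)) or ((horizontal distance between tube_a_mid and well_tube_b_hole0 below 0.012 m and height (world z) of tube_a_mid below 0.0775 m) and (horizontal distance between tube_b_mid and well_tube_a_hole0 below 0.012 m and height (world z) of tube_b_mid below 0.0775 m))) and angle between each of bottle_mid, tube_a_mid, tube_b_mid, vial_mid, open_tube_mid, open_vial_mid's own z axis and vertical below 0.2 rad and distance of each of open_tube_mid, open_vial_mid from where it was at the start of the episode below 0.02 m and linear speed of each of bottle, tube_a, tube_b, vial, open_tube, open_vial below 0.02 m/s); the robot touches nothing.
It fails at once if one of the six vessels falls over (tilts more than 0.7 rad) (angle between any of bottle_mid, tube_a_mid, tube_b_mid, vial_mid, open_tube_mid, open_vial_mid's own z axis and vertical above 0.7 rad).
It also fails if it takes over 136 s, if anything falls off the work surface, if the arm or the gripper's body presses on something with over 40 N, if the wrist force passes 120 N, or if a joint passes its speed limit or range.

## Working session

There is one attempt and no reset: what is moved stays moved. The work goes in short steps, Python scripts to look and compute and a tool call to move; the robot and the scene stay as the last step left them, time stands still between calls to the robot, and variables do not carry over. Pictures are saved under pics/ and viewed, at most 14 in all, crops included, and the job is handed in when it is done.

Besides the shell and the picture viewer there is one more tool, called after "Call:" as name([rows], argument=value, ...), one row to a line, values as JSON. play_rows: Moves the arm, as the interface text tells. Its arguments: {"type":"object","properties":{"deltas":{"type":"array","items":{"type":"array","items":{"type":"number","minimum":-1,"maximum":1}}},"gripper":{"type":"number"}},"required":["deltas"]}

```bash
mkdir -p pics; python3 - <<'E'
from plant import *
import cv2,numpy as np
o=get_obs();print(o)
for n in("top","side","wrist"):
    m=camera_model(n);p,d=snapshot(n)
    cv2.imwrite(f"pics/{n}0.png",p);np.savez(f"{n}0.npz",p=p,d=d,W=m["world_to_cam"],k=[m[a] for a in("fx","fy","cx","cy")])
    print(n,m)
E
```

```text
{'clock': 0.0, 'joint_pos': array([ 8.63496233e+01,  2.05918935e+01,  6.33453919e-01, -1.97130520e-02,
       -7.01366406e+01, -1.65057503e+01]), 'qvel': array([ 0.01370346, -0.08203145,  0.02783163, -0.07793294, -0.02651093,
        0.00648398]), 'tau': array([ 3.44524378e-04, -5.82717204e+01,  2.93068331e+01,  6.99758783e+00,
        6.90480927e-03, -1.58240578e-04]), 'tool_pos': array([0.23247068, 0.63321008, 0.24461635]), 'orientation': array([ 1.79903573e+02, -9.24812337e-03, -2.01628326e+01]), 'force': array([ 0.00696748,  0.8232579 , -0.40539922]), 'moment': array([-0.00357369,  0.03630083, -0.01104369]), 'gripper_force': 0.0, 'opening': 0.08779986098975126}
top {'fx': 445.26966201057627, 'fy': 445.26966201057627, 'cx': 269.01024652870706, 'cy': 209.48781863815458, 'world_to_cam': array([[-0.02452525, -0.99963468,  0.01135853, -0.04462983],
       [-0.99451778,  0.02324126, -0.1019521 ,  0.49574943],
       [ 0.10165087, -0.01379666, -0.99472446,  1.11224618],
       [ 0.        ,  0.        ,  0.        ,  1.        ]])}
side {'fx': 410.44758429974354, 'fy': 410.44758429974354, 'cx': 281.73396117573037, 'cy': 206.14430873082372, 'world_to_cam': array([[ 0.99968898, -0.01701031,  0.01823689, -0.46388096],
       [ 0.00481988, -0.58569744, -0.81051544,  0.03044203],
       [ 0.02446842,  0.81035126, -0.58543329,  1.20417568],
       [ 0.        ,  0.        ,  0.        ,  1.        ]])}
wrist {'fx': 337.81030278662905, 'fy': 337.81030278662905, 'cx': 287.28997319836645, 'cy': 207.84951195637424, 'world_to_cam': array([[-0.34373757, -0.93906325,  0.00216436,  0.67399747],
       [-0.89892548,  0.32971033,  0.28848584, -0.03582639],
       [-0.27162007,  0.09721782, -0.95748171,  0.39191229],
       [ 0.        ,  0.        ,  0.        ,  1.        ]])}
```

View pics/top0.png

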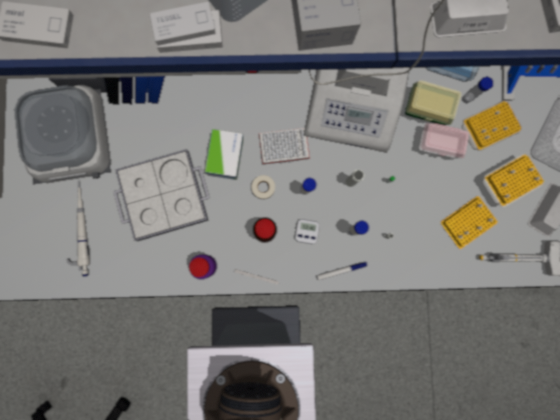

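View pics/side0.png

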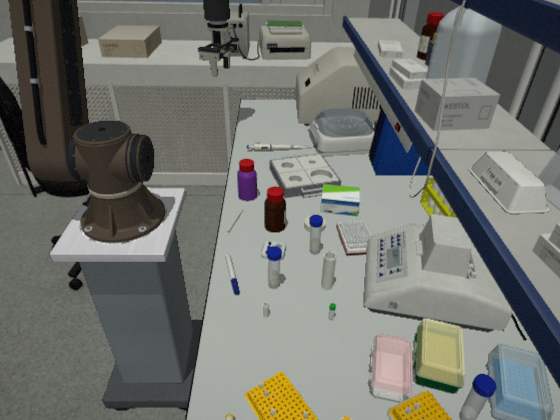

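Top view, candidates:
- Brown bottle: (265,229). The purple body with a red cap at (202,266) is the decoy.
- Capped tubes: blue caps at (309,185) and (361,228). The blue cap at (485,85), back right, is not part of the job.
- Open tube: (355,177).
- Vial: green cap at (391,179). The open vial is at (387,235).
- Carrier: around (162,195), with the big well upper right and the small well upper left.

Next I'll measure and check with one close crop.

```bash
cat > h.py <<'E'
import numpy as np,cv2
def load(n):
    z=np.load(n+".npz");return z["p"],z["d"],z["W"],z["k"]
def ray(u,v,W,k,z):
    R,t=W[:3,:3],W[:3,3];c=-R.T@t
    r=R.T@np.array([(u-k[2])/k[0],(v-k[3])/k[1],1]);return c+r*(z-c[2])/r[2]
def proj(P,W,k):
    q=W[:3,:3]@P+W[:3,3];return q[0]/q[2]*k[0]+k[2],q[1]/q[2]*k[1]+k[3]
def blobs(p,lo,hi,amin=15):
    h=cv2.cvtColor(p,cv2.COLOR_BGR2HSV);m=cv2.inRange(h,lo,hi)
    n,l,s,c=cv2.connectedComponentsWithStats(m)
    return [(c[i].round(1),s[i]) for i in range(1,n) if s[i,4]>=amin]
E
python3 - <<'E'
from h import *
for n in("top0","side0"):
    p,d,W,k=load(n)
    for nm,lo,hi,z in(("blue",(112,150,60),(130,255,255),.107),("red",(0,150,60),(8,255,255),.115),("green",(50,120,40),(80,255,255),.04)):
        for c,s in blobs(p,lo,hi,12):
            if 140<c[1]<420 and s[4]<900: print(n,nm,c,s,ray(*c,W,k,z).round(4), "depthz")
p,d,W,k=load("top0")
g=cv2.cvtColor(p,cv2.COLOR_BGR2GRAY)
def P(u,v):
    z=d[v,u];return (W[:3,:3].T@(np.array([(u-k[2])/k[0]*z,(v-k[3])/k[1]*z,z])-W[:3,3])).round(3)
for u,v in((355,177),(387,235),(388,236),(162,195),(150,215),(309,185),(265,229),(391,179),(202,266),(240,60)):print(u,v,P(u,v))
# heights of carrier patch, zoom
a=cv2.resize(p[140:245,105:215],None,fx=5,fy=5,interpolation=3)[:, :550]
cv2.imwrite("pics/carr.png",a)
cv2.imwrite("pics/ves.png",cv2.resize(p[150:280,185:405],None,fx=3.6,fy=3.6,interpolation=3)[:600,:800])
E
```

```text
top0 blue [308.8 184.5] [303 179  12  12 114] [ 0.544  -0.1518  0.107 ] depthz
top0 blue [360.9 227.2] [355 222  13  12 119] [ 0.439  -0.2718  0.107 ] depthz
top0 blue [358.2 265.7] [353 264  12   5  31] [ 0.3488 -0.2614  0.107 ] depthz
top0 red [264.3 228.8] [255 219  20  20 243] [ 0.4402 -0.0431  0.115 ] depthz
top0 red [199.5 267. ] [192 261  15  13  83] [0.3552 0.1092 0.115 ] depthz
side0 blue [315.8 220.6] [310 215  12  12 123] [ 0.545  -0.1536  0.107 ] depthz
side0 blue [273.7 252.9] [267 247  14  13 162] [ 0.4392 -0.2735  0.107 ] depthz
side0 blue [235.1 286.2] [232 279   7  15  66] [ 0.3595 -0.375   0.107 ] depthz
side0 blue [484.1 385.1] [473 374  23  23 395] [ 0.7867 -0.5949  0.107 ] depthz
side0 red [246.4 164.2] [240 159  14  13 100] [0.3574 0.1114 0.115 ] depthz
side0 red [274.9 193.6] [268 187  15  16 138] [ 0.4427 -0.0456  0.115 ] depthz
side0 green [332.2 306.4] [330 303   6   7  30] [ 0.5669 -0.3714  0.04  ] depthz
side0 green [436.1 384.6] [417 376  42  17 281] [ 0.736 -0.554  0.04 ] depthz
355 177 [ 0.574 -0.281  0.022]
387 235 [ 0.422 -0.356  0.024]
388 236 [ 0.419 -0.356  0.034]
162 195 [0.537 0.214 0.033]
150 215 [0.488 0.249 0.016]
309 185 [ 0.542 -0.151  0.115]
265 229 [ 0.439 -0.045  0.126]
391 179 [ 0.563 -0.368  0.043]
202 266 [0.358 0.102 0.125]
240 60 [ 0.73  -0.006  0.384]
```

View pics/carr.png

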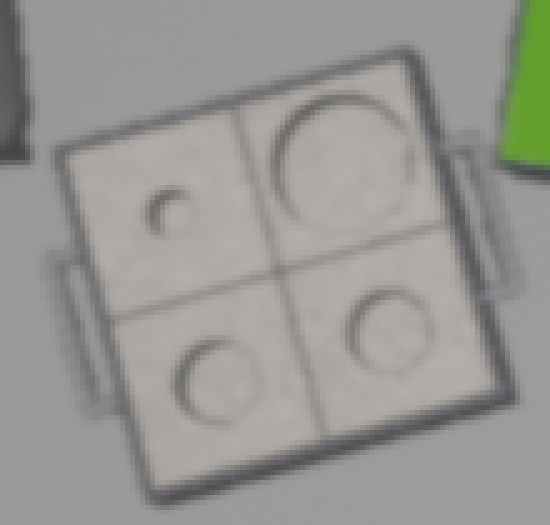

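View pics/ves.png

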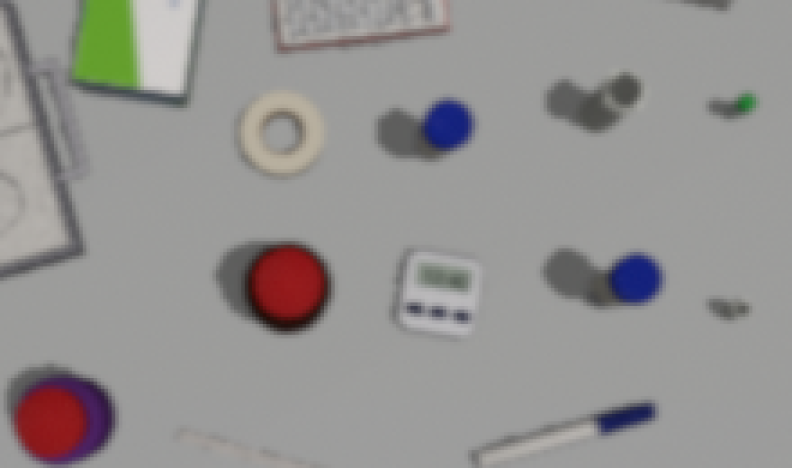

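The crop confirms the choice:
- Brown bottle under the red cap at crop (287,287).
- Blue-capped tubes at (448,125) and (636,279).
- Grey uncapped tube at (626,90).
- Green-capped vial at (746,103).
- Open vial at (740,309).

In the carrier crop the well mouths are vial (172,212), bottle (345,165), tubes (390,333) and (218,383).

```bash
python3 - <<'E'
from h import *
p,d,W,k=load("top0")
q={n:ray(105+u/5-.4,140+v/5-.4,W,k,.035)[:2] for n,(u,v) in dict(vial=(172,212),bottle=(345,165),tubeR=(390,333),tubeL=(218,383)).items()}
A=np.array([q[n] for n in q]);c=A.mean(0);z=(A-c)@[1,1j]
m=np.array([1,1j**-1,-1,1j])*45*2**.5/1000
s=(z*m.conj()).sum();s/=abs(s);f=s*m
for n,a,b in zip(q,A,f):print(n,a.round(4),"fit",(c+[b.real,b.imag]).round(4))
print("tray angle",np.degrees(np.angle(s*(m[1]-m[0]))))
for nm,u,v,z in(("vial",185+746/3.6-.36,150+103/3.6-.36,.046),("otube",358.5,174.7,.1),("ovial",390.2,235.5,.038)):print(nm,ray(u,v,W,k,z).round(4))
v,u=np.mgrid[:420,:560];C=np.stack([(u-k[2])/k[0]*d,(v-k[3])/k[1]*d,d],-1)
X=(C-W[:3,3])@W[:3,:3]
ok=d>0
for y in np.arange(-.55,.3,.05):
    print("y%.2f"%y,[ "%.3f"%(X[...,2][ok&(abs(X[...,1]-y)<.025)&(abs(X[...,0]-x)<.02)].max(initial=-1)) for x in np.arange(.34,.80,.04)])
p,d,W,k=load("side0")
for c,s in blobs(p,(50,120,40),(80,255,255),12):
    if abs(c[0]-332)<5: print(ray(*c,W,k,.041))
E
```

```text
vial [0.5715 0.2723] fit [0.5711 0.2719]
bottle [0.5938 0.1845] fit [0.594  0.1848]
tubeR [0.507 0.162] fit [0.5069 0.1619]
tubeL [0.4837 0.2487] fit [0.484 0.249]
tray angle -75.28239098117086
vial [ 0.5648 -0.3696  0.046 ]
otube [ 0.5662 -0.2734  0.1   ]
ovial [ 0.4203 -0.36    0.038 ]
y-0.55 ['0.009', '0.021', '0.031', '0.022', '0.023', '0.005', '0.005', '0.062', '0.063', '0.067', '0.389', '0.414']
y-0.50 ['0.006', '0.005', '0.018', '0.021', '0.006', '0.005', '0.008', '0.060', '0.063', '0.071', '0.389', '0.425']
y-0.45 ['0.007', '0.006', '0.008', '0.007', '0.006', '0.008', '0.006', '0.062', '0.061', '0.061', '0.389', '0.427']
y-0.40 ['0.008', '0.006', '0.008', '0.006', '0.006', '0.005', '0.045', '0.006', '0.007', '0.113', '0.390', '0.426']
y-0.35 ['0.005', '0.008', '0.042', '0.007', '0.009', '0.035', '0.048', '0.061', '0.092', '0.406', '0.412', '0.424']
y-0.30 ['0.019', '0.007', '0.120', '0.121', '0.006', '0.103', '0.102', '0.007', '0.089', '0.593', '0.532', '0.386']
y-0.25 ['0.019', '0.006', '0.118', '0.118', '0.007', '0.102', '0.103', '0.006', '0.082', '0.109', '0.387', '0.386']
[... 492 characters left out ...]
.124', '0.127', '0.007', '0.024', '0.055', '0.057', '0.057', '0.055', '0.387', '0.460']
y0.05 ['0.011', '0.007', '0.006', '0.007', '0.005', '0.009', '0.058', '0.058', '0.058', '0.057', '0.408', '0.426']
y0.10 ['0.130', '0.130', '0.007', '0.040', '0.040', '0.040', '0.058', '0.057', '0.058', '0.057', '0.426', '0.427']
y0.15 ['0.131', '0.126', '0.007', '0.040', '0.040', '0.041', '0.039', '0.040', '0.041', '0.008', '0.424', '0.426']
y0.20 ['0.007', '0.006', '0.013', '0.041', '0.042', '0.041', '0.038', '0.042', '0.038', '0.009', '0.388', '0.387']
y0.25 ['0.006', '0.008', '0.040', '0.042', '0.042', '0.041', '0.042', '0.040', '0.007', '0.007', '0.388', '0.385']
[ 0.56669872 -0.37225698  0.041     ]
```

Start to vial first. One fixed yaw of -120 keeps the gripper clear everywhere: the jaws close along the carrier's diagonal and miss the open tube.

Call:
play_rows([
  [0.03125, -0.0475, 0, 0, 0, -0.0397],
  [0.03125, -0.0475, 0, 0, 0, -0.0397],
  [0.03125, -0.0475, 0, 0, 0, -0.0397],
  [0.03125, -0.0475, 0, 0, 0, -0.0397],
  [0.03125, -0.0475, 0, 0, 0, -0.0397],
  [0.03125, -0.0475, 0, 0, 0, -0.0397],
  [0.03125, -0.0475, 0, 0, 0, -0.0397],
  [0.03125, -0.0475, 0, 0, 0, -0.0397],
  [0.03125, -0.0475, 0, 0, 0, -0.0397],
  [0.03125, -0.0475, 0, 0, 0, -0.0397],
], gripper=1)

```text
clock: 1.15
tool_pos: [0.4832, 0.2519, 0.2456]
orientation: [-180.0, 0.0, -91.9]
force: [0.8, 0.2, -0.2]
opening: 0.0875
gripper_force: 0.0
```

Call:
play_rows([
  [0.01, -0.055, 0, 0, 0, -0.0397],
  [0.01, -0.055, 0, 0, 0, -0.0397],
  [0.01, -0.055, 0, 0, 0, -0.0397],
  [0.01, -0.055, 0, 0, 0, -0.0397],
  [0.01, -0.055, 0, 0, 0, 0],
  [0.01, -0.055, 0, 0, 0, 0],
  [0.01, -0.055, 0, 0, 0, 0],
  [0.01, -0.055, 0, 0, 0, 0],
  [0, -0.03, 0, 0, 0, 0],
  [0, 0, 0, 0, 0, 0],
])

```text
clock: 2.15
tool_pos: [0.5462, -0.1252, 0.245]
orientation: [179.9, -0.1, -120.4]
force: [-0.1, 0.6, -0.1]
opening: 0.0877
gripper_force: 0.0
```

Call:
play_rows([
  [0.0034, -0.04375, 0, 0, 0, 0],
  [0.0034, -0.04375, 0, 0, 0, 0],
  [0.0034, -0.04375, 0, 0, 0, 0],
  [0.0034, -0.04375, 0, 0, 0, 0],
  [0.0034, -0.04375, -0.02, 0, 0, 0],
  [0.0034, -0.04375, -0.02, 0, 0, 0],
  [0.0034, -0.04375, -0.02, 0, 0, 0],
  [0, 0, 0, 0, 0, 0],
  [0, 0, 0, 0, 0, 0],
])

```text
clock: 3.05
tool_pos: [0.5652, -0.3674, 0.1963]
orientation: [179.9, -0.0, -120.3]
force: [0.6, 0.6, 1.6]
opening: 0.0878
gripper_force: 0.0
```

```bash
cat > w.py <<'E'
import sys,cv2,numpy as np
from plant import *
from h import *
n=sys.argv[1];m=camera_model("wrist");p,d=snapshot("wrist");W=m["world_to_cam"];k=[m[a] for a in("fx","fy","cx","cy")]
np.savez(n+".npz",p=p,d=d,W=W,k=k);cv2.imwrite(f"pics/{n}.png",p);print(get_obs()["tool_pos"].round(4),"cam",(-W[:3,:3].T@W[:3,3]).round(3))
for nm,lo,hi,z in(("blue",(112,150,60),(130,255,255),.107),("red",(0,150,60),(8,255,255),.115),("green",(50,120,40),(80,255,255),.041)):
    for c,s in blobs(p,lo,hi,60): print(nm,c,s,ray(*c,W,k,z).round(4))
E
python3 w.py w1
```

```text
[ 0.5657 -0.3669  0.1974] cam [ 0.526 -0.435  0.336]
blue [529.4 151.2] [513 132  34  39 549] [ 0.3993 -0.3275  0.107 ]
blue [500.6 237.8] [ 473  219   56   35 1584] [ 0.4378 -0.2775  0.107 ]
green [284.1 192.7] [278 186  13  15 156] [ 0.5655 -0.3719  0.041 ]
green [ 94.  215.5] [ 87 201  15  34  85] [ 0.7268 -0.441   0.041 ]
```

View pics/w1.png

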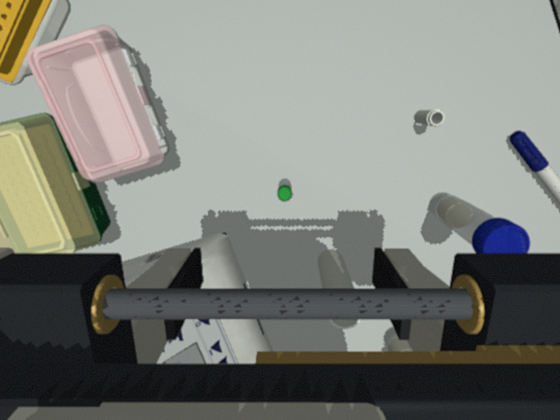

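The wrist view shows the green-capped vial at (284,193), mid-way between the fingers, with the open tube behind at (338,275) and the open vial at (432,118). The vial is at (0.5655,-0.371).

Call:
play_rows([
  [0, -0.005, -0.03125, 0, 0, 0],
  [0, 0, -0.03125, 0, 0, 0],
  [0, 0, -0.03125, 0, 0, 0],
  [0, 0, -0.03125, 0, 0, 0],
  [0, 0, -0.03125, 0, 0, 0],
  [0, 0, -0.018, 0, 0, 0],
  [0, 0, -0.018, 0, 0, 0],
  [0, 0, 0, 0, 0, 0],
  [0, 0, 0, 0, 0, 0],
])

```text
clock: 4.0
tool_pos: [0.5658, -0.3713, 0.0443]
orientation: [-180.0, -0.0, -120.2]
force: [1.0, -0.5, -0.0]
opening: 0.0874
gripper_force: 0.1
```

```bash
python3 w.py w2
```

```text
[ 0.5662 -0.3714  0.0448] cam [ 0.527 -0.439  0.184]
green [287.2 275.6] [274 261  27  28 637] [ 0.5649 -0.373   0.041 ]
```

Call:
play_rows([
  [0, 0, -0.0015, 0, 0, 0],
  [0, 0, 0, 0, 0, 0],
  [0, 0, 0, 0, 0, 0],
  [0, 0, 0, 0, 0, 0],
  [0, 0, 0, 0, 0, 0],
  [0, 0, 0, 0, 0, 0],
  [0, 0, 0, 0, 0, 0],
  [0, 0, 0, 0, 0, 0],
  [0, 0, 0, 0, 0, 0],
  [0, 0, 0, 0, 0, 0],
], gripper=-1)

```text
clock: 5.05
tool_pos: [0.5656, -0.3713, 0.0425]
orientation: [180.0, -0.0, -120.2]
force: [-0.8, 0.7, -0.2]
opening: 0.0131
gripper_force: 4.5
```

Call:
play_rows([
  [0, 0, 0, 0, 0, 0],
  [0, 0, 0.01, 0, 0, 0],
  [0, 0, 0.03, 0, 0, 0],
  [0, 0, 0.04, 0, 0, 0],
  [0, 0, 0.05, 0, 0, 0],
  [0, 0, 0.05, 0, 0, 0],
  [0, 0, 0.02, 0, 0, 0],
  [0, 0, 0, 0, 0, 0],
  [0, 0, 0, 0, 0, 0],
])

```text
clock: 5.95
tool_pos: [0.5655, -0.3712, 0.203]
orientation: [-180.0, 0.0, -120.2]
force: [-0.5, 0.1, -1.0]
opening: 0.0126
gripper_force: 30.0
```

```bash
python3 w.py w3
```

```text
[ 0.5651 -0.371   0.2019] cam [ 0.526 -0.439  0.342]
blue [526.6 153.7] [510 135  35  38 563] [ 0.3985 -0.3279  0.107 ]
blue [497.9 242.9] [ 471  221   55   46 1891] [ 0.4389 -0.2742  0.107 ]
green [102.8 208.5] [ 91 185  24  50 449] [ 0.7209 -0.4461  0.041 ]
green [287.4 276.4] [273 263  29  26 622] [ 0.6074 -0.2988  0.041 ]
```

View pics/w3.png

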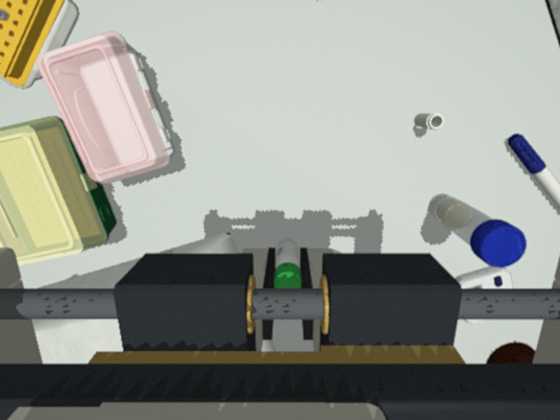

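The vial hangs upright between the pads at (287,277). On to its well at (0.571,0.272).

Call:
play_rows([
  [0, 0.02, 0, 0, 0, 0],
  [0, 0.04, 0, 0, 0, 0],
  [0, 0.05, 0, 0, 0, 0],
  [0, 0.05, 0, 0, 0, 0],
  [0, 0.05, 0, 0, 0, 0],
  [0, 0.05, 0, 0, 0, 0],
  [0, 0.05, 0, 0, 0, 0],
  [0, 0.05, 0, 0, 0, 0],
  [0, 0.05, 0, 0, 0, 0],
  [0, 0.05, 0, 0, 0, 0],
])

```text
clock: 7.0
tool_pos: [0.5645, -0.0013, 0.2015]
orientation: [179.9, -0.1, -120.2]
force: [1.3, -0.3, -0.0]
opening: 0.0119
gripper_force: 30.0
```

Call:
play_rows([
  [0, 0.05, 0, 0, 0, 0],
  [0, 0.05, 0, 0, 0, 0],
  [0, 0.05, 0, 0, 0, 0],
  [0, 0.05, 0, 0, 0, 0],
  [0, 0.04, 0, 0, 0, 0],
  [0, 0.02, 0, 0, 0, 0],
  [0, 0, 0, 0, 0, 0],
  [0, 0, 0, 0, 0, 0],
])

```text
clock: 7.8
tool_pos: [0.5649, 0.2044, 0.2017]
orientation: [180.0, -0.1, -120.2]
force: [0.2, 0.1, 1.1]
opening: 0.0119
gripper_force: 30.0
```

```bash
python3 w.py w4
```

```text
[0.5651 0.2039 0.202 ] cam [0.526 0.137 0.341]
red [42.8 17.2] [ 23   0  40  36 127] [0.6265 0.0194 0.115 ]
green [287.3 276.4] [273 263  29  26 630] [0.6061 0.2759 0.041 ]
```

View pics/w4.png

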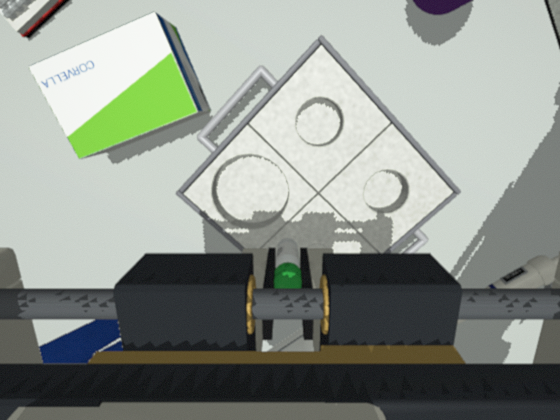

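The wrist view shows the carrier: bottle well (251,188), tube wells (319,121) and (385,189), cross at (319,191).

```bash
python3 - <<'E'
from h import *
p,d,W,k=load("w4")
for n,u,v in(("bottle",251,188),("tubeR",319,121),("tubeL",385,189),("cross",319,191)):print(n,ray(u,v,W,k,.035).round(4))
E
```

```text
bottle [0.5911 0.1827 0.035 ]
tubeR [0.5076 0.1614 0.035 ]
tubeL [0.4838 0.2461 0.035 ]
cross [0.5378 0.217  0.035 ]
```

Call:
play_rows([
  [0.003, 0.03, 0, 0, 0, 0],
  [0.00325, 0.034, 0, 0, 0, 0],
  [0, 0.02, 0, 0, 0, 0],
  [0, 0, -0.02, 0, 0, 0],
  [0, 0, -0.035, 0, 0, 0],
  [0, 0, -0.04, 0, 0, 0],
  [0, 0, -0.035, 0, 0, 0],
  [0, 0, -0.02, 0, 0, 0],
  [0, 0, 0, 0, 0, 0],
  [0, 0, 0, 0, 0, 0],
])

```text
clock: 8.85
tool_pos: [0.571, 0.2717, 0.0829]
orientation: [-180.0, -0.0, -120.2]
force: [0.2, -0.1, 0.8]
opening: 0.0124
gripper_force: 30.0
```

```bash
python3 w.py w5
```

```text
[0.5713 0.272  0.0836] cam [0.532 0.204 0.222]
green [287.4 276.4] [273 263  29  26 633] [0.5805 0.2883 0.041 ]
```

View pics/w5.png

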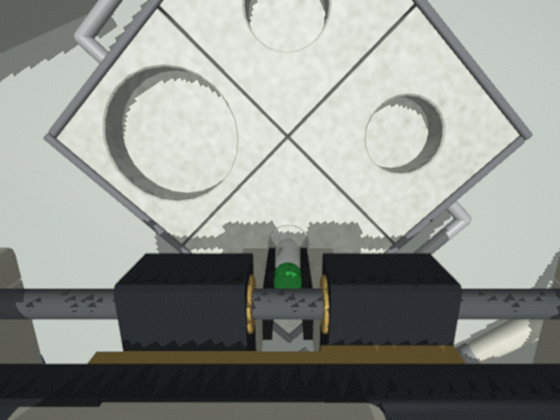

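The vial is over the small well, whose mouth's near edge shows at (290,229). Other features: cross (288,137), bottle well centre (171,132), tube-L well (404,134).

```bash
python3 - <<'E'
from h import *
p,d,W,k=load("w5")
for n,u,v in(("bottle",171,132),("tubeL",404,134),("cross",288,137),("vialedge",290,228)):print(n,ray(u,v,W,k,.035).round(4))
print([np.round(proj(np.array([.571+.012*np.cos(t),.2715+.012*np.sin(t),.035]),W,k)) for t in np.radians([240,150,60,330])])
E
```

```text
bottle [0.5929 0.1841 0.035 ]
tubeL [0.4841 0.2485 0.035 ]
cross [0.5394 0.2183 0.035 ]
vialedge [0.5648 0.2644 0.035 ]
[array([287., 224.]), array([307., 242.]), array([287., 261.]), array([267., 243.])]
```

Call:
play_rows([
  [0, 0, -0.01, 0, 0, 0],
  [0, 0, -0.01, 0, 0, 0],
  [0, 0, -0.005, 0, 0, 0],
  [0, 0, 0, 0, 0, 0],
])

```text
clock: 9.3
tool_pos: [0.5702, 0.2715, 0.0617]
orientation: [180.0, -0.1, -120.2]
force: [-0.5, -0.3, -0.3]
opening: 0.0124
gripper_force: 30.0
```

Call:
play_rows([
  [0, 0, -0.003, 0, 0, 0],
  [0, 0, -0.002, 0, 0, 0],
  [0, 0, 0, 0, 0, 0],
  [0, 0, 0, 0, 0, 0],
])

```text
clock: 9.7
tool_pos: [0.5707, 0.2719, 0.0586]
orientation: [-180.0, 0.0, -120.2]
force: [-0.7, -0.5, -0.2]
opening: 0.0124
gripper_force: 30.0
```

Call:
play_rows([
  [0, 0, 0, 0, 0, 0],
  [0, 0, 0, 0, 0, 0],
  [0, 0, 0, 0, 0, 0],
  [0, 0, 0, 0, 0, 0],
  [0, 0, 0, 0, 0, 0],
], gripper=-0.3)

```text
clock: 10.2
tool_pos: [0.5706, 0.2718, 0.0586]
orientation: [-180.0, 0.0, -120.2]
force: [-0.1, -0.4, -0.2]
opening: 0.0306
gripper_force: 0.0
```

Call:
play_rows([
  [0, 0, 0.01, 0, 0, 0],
  [0, 0, 0.03, 0, 0, 0],
  [0, 0, 0.04, 0, 0, 0],
  [0, 0, 0.05, 0, 0, 0],
  [0, 0, 0.04, 0, 0, 0],
  [0, 0, 0.02, 0, 0, 0],
  [0, 0, 0, 0, 0, 0],
])

```text
clock: 10.9
tool_pos: [0.5719, 0.2727, 0.2147]
orientation: [-179.9, 0.3, -120.2]
force: [0.2, 0.7, -0.3]
opening: 0.0305
gripper_force: 0.0
```

```bash
python3 w.py w6
```

```text
[0.5711 0.2722 0.2125] cam [0.532 0.205 0.354]
green [288.1 192.6] [282 186  13  14 156] [0.5724 0.2744 0.041 ]
```

View pics/w6.png

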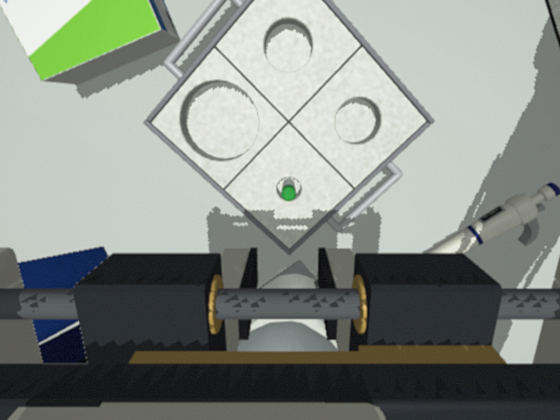

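The vial stands in its well at (288,189). Next is the tube at (0.5445,-0.1525).

Call:
play_rows([
  [-0.0034, -0.053, 0, 0, 0, 0],
  [-0.0034, -0.053, 0, 0, 0, 0],
  [-0.0034, -0.053, 0, 0, 0, 0],
  [-0.0034, -0.053, 0, 0, 0, 0],
  [-0.0034, -0.053, 0, 0, 0, 0],
  [-0.0034, -0.053, 0, 0, 0, 0],
  [-0.0034, -0.053, 0, 0, 0, 0],
  [-0.0034, -0.053, 0, 0, 0, 0],
  [-0.0034, -0.053, 0, 0, 0, 0],
  [-0.0034, -0.053, 0, 0, 0, 0],
], gripper=1)

```text
clock: 11.95
tool_pos: [0.5424, -0.1538, 0.2096]
orientation: [179.9, -0.0, -120.2]
force: [0.8, 0.8, 0.8]
opening: 0.0875
gripper_force: 0.0
```

Call:
play_rows([
  [0, 0, 0, 0, 0, 0],
  [0, 0, 0, 0, 0, 0],
])

```text
clock: 12.15
tool_pos: [0.5426, -0.1532, 0.2095]
orientation: [179.9, -0.0, -120.4]
force: [-0.1, 1.3, 0.1]
opening: 0.0873
gripper_force: 0.0
```

```bash
python3 w.py w7
```

```text
[ 0.5429 -0.1523  0.2097] cam [ 0.504 -0.221  0.349]
blue [329.8   2.8] [314   0  32   8 185] [ 0.4481 -0.2611  0.107 ]
blue [285.6 216.3] [ 264  194   44   45 1568] [ 0.544  -0.1527  0.107 ]
red [461.7 252.3] [437 238  60  47 521] [ 0.4426 -0.0633  0.115 ]
```

Call:
play_rows([
  [0.0013, 0, -0.02, 0, 0, 0],
  [0, 0, -0.03, 0, 0, 0],
  [0, 0, -0.035, 0, 0, 0],
  [0, 0, -0.035, 0, 0, 0],
  [0, 0, -0.03, 0, 0, 0],
  [0, 0, -0.0155, 0, 0, 0],
  [0, 0, 0, 0, 0, 0],
])

```text
clock: 12.9
tool_pos: [0.5435, -0.1513, 0.0764]
orientation: [179.8, -0.1, -120.1]
force: [0.1, -0.3, 1.4]
opening: 0.0881
gripper_force: 0.0
```

Call:
play_rows([
  [0, 0, 0, 0, 0, 0],
  [0, 0, 0, 0, 0, 0],
  [0, 0, 0, 0, 0, 0],
  [0, 0, 0, 0, 0, 0],
  [0, 0, 0, 0, 0, 0],
  [0, 0, 0, 0, 0, 0],
  [0, 0, 0, 0, 0, 0],
  [0, 0, 0, 0, 0, 0],
  [0, 0, 0, 0, 0, 0],
  [0, 0, 0, 0, 0, 0],
], gripper=-1)

```text
clock: 13.9
tool_pos: [0.5445, -0.1522, 0.0782]
orientation: [-180.0, -0.0, -120.2]
force: [-0.0, -0.1, 1.0]
opening: 0.0323
gripper_force: 30.0
```

Opening 32 mm means the pads closed on the cap's lower rim, not the body. I'll re-grip squarely on the cap, higher up.

Call:
play_rows([
  [0, 0, 0, 0, 0, 0],
  [0, 0, 0, 0, 0, 0],
  [0, 0, 0, 0, 0, 0],
  [0, 0, 0, 0, 0, 0],
  [0, 0, 0, 0, 0, 0],
  [0, 0, 0.01, 0, 0, 0],
  [0, 0, 0.015, 0, 0, 0],
  [0, 0, 0.009, 0, 0, 0],
  [0, 0, 0, 0, 0, 0],
  [0, 0, 0, 0, 0, 0],
], gripper=0.3)

```text
clock: 14.9
tool_pos: [0.5446, -0.1521, 0.1058]
orientation: [-180.0, 0.0, -120.2]
force: [0.1, 0.1, 0.5]
opening: 0.0573
gripper_force: 0.0
```

Call:
play_rows([
  [0, 0, 0, 0, 0, 0],
  [0, 0, 0, 0, 0, 0],
  [0, 0, 0, 0, 0, 0],
  [0, 0, 0, 0, 0, 0],
  [0, 0, 0, 0, 0, 0],
  [0, 0, 0, 0, 0, 0],
  [0, 0, 0, 0, 0, 0],
  [0, 0, 0, 0, 0, 0],
], gripper=-1)

```text
clock: 15.7
tool_pos: [0.5445, -0.1522, 0.1053]
orientation: [180.0, -0.0, -120.2]
force: [1.0, -0.4, -0.8]
opening: 0.0319
gripper_force: 30.0
```

Call:
play_rows([
  [0, 0, 0.01, 0, 0, 0],
  [0, 0, 0.03, 0, 0, 0],
  [0, 0, 0.04, 0, 0, 0],
  [0, 0, 0.04, 0, 0, 0],
  [0, 0, 0.03, 0, 0, 0],
  [0, 0, 0.02, 0, 0, 0],
  [0, 0, 0, 0, 0, 0],
])

```text
clock: 16.4
tool_pos: [0.5458, -0.1524, 0.2448]
orientation: [-179.7, 0.1, -120.2]
force: [0.1, -0.7, -1.0]
opening: 0.0319
gripper_force: 30.0
```

```bash
python3 w.py w8
```

```text
[ 0.5449 -0.1521  0.2429] cam [ 0.506 -0.22   0.384]
blue [329.8   6.4] [311   0  40  17 488] [ 0.4458 -0.2644  0.107 ]
blue [287.4 268.7] [ 251  244   74   44 2623] [ 0.5779 -0.0979  0.107 ]
blue [287.2 321.1] [273 320  30   4  86] [ 0.6058 -0.0503  0.107 ]
red [458.9 241.3] [ 423  219   64   47 1342] [ 0.4357 -0.0505  0.115 ]
```

View pics/w8.png

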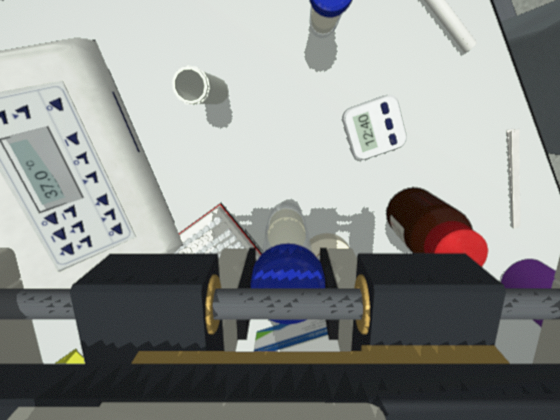

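The tube hangs upright by its cap at (287,268). On to well L at (0.484,0.2485).

Call:
play_rows([
  [-0.0046, 0.03, 0, 0, 0, 0],
  [-0.0084, 0.055, 0, 0, 0, 0],
  [-0.0084, 0.055, 0, 0, 0, 0],
  [-0.0084, 0.055, 0, 0, 0, 0],
  [-0.0084, 0.055, 0, 0, 0, 0],
  [-0.0084, 0.055, 0, 0, 0, 0],
  [-0.0084, 0.055, 0, 0, 0, 0],
  [-0.0084, 0.055, 0, 0, 0, 0],
  [-0.0084, 0.055, 0, 0, 0, 0],
  [-0.0045, 0.03, 0, 0, 0, 0],
])

```text
clock: 17.45
tool_pos: [0.4823, 0.2504, 0.2402]
orientation: [180.0, -0.1, -120.1]
force: [0.6, -0.7, -1.1]
opening: 0.0319
gripper_force: 30.0
```

Call:
play_rows([
  [0, 0, 0, 0, 0, 0],
  [0, 0, -0.02, 0, 0, 0],
  [0, 0, -0.03, 0, 0, 0],
  [0, 0, -0.03, 0, 0, 0],
  [0, 0, -0.02, 0, 0, 0],
  [0, 0, -0.01, 0, 0, 0],
  [0, 0, 0, 0, 0, 0],
  [0, 0, 0, 0, 0, 0],
])

```text
clock: 18.25
tool_pos: [0.4837, 0.2478, 0.1537]
orientation: [-180.0, 0.0, -120.2]
force: [0.7, 0.4, -0.4]
opening: 0.0318
gripper_force: 30.0
```

Call:
play_rows([
  [0, 0, -0.014, 0, 0, 0],
  [0, 0, -0.014, 0, 0, 0],
  [0, 0, -0.009, 0, 0, 0],
  [0, 0, -0.004, 0, 0, 0],
  [0, 0, 0, 0, 0, 0],
  [0, 0, 0, 0, 0, 0],
])

```text
clock: 18.85
tool_pos: [0.4836, 0.2479, 0.1207]
orientation: [-180.0, 0.0, -120.2]
force: [1.0, -0.1, -1.1]
opening: 0.0323
gripper_force: 30.0
```

Call:
play_rows([
  [0, 0, 0, 0, 0, 0],
  [0, 0, 0, 0, 0, 0],
  [0, 0, 0, 0, 0, 0],
  [0, 0, 0, 0, 0, 0],
  [0, 0, 0, 0, 0, 0],
  [0, 0, 0, 0, 0, 0],
], gripper=0.3)

```text
clock: 19.45
tool_pos: [0.4835, 0.2479, 0.1206]
orientation: [-180.0, 0.0, -120.2]
force: [-0.0, 0.2, 0.2]
opening: 0.0574
gripper_force: 0.0
```

Call:
play_rows([
  [0, 0, 0.01, 0, 0, 0],
  [0, 0, 0.03, 0, 0, 0],
  [0, 0, 0.04, 0, 0, 0],
  [0, 0, 0.04, 0, 0, 0],
  [0, 0, 0.03, 0, 0, 0],
  [0, 0, 0, 0, 0, 0],
  [0, 0, 0, 0, 0, 0],
])

```text
clock: 20.15
tool_pos: [0.4835, 0.248, 0.2414]
orientation: [-180.0, 0.1, -120.2]
force: [0.2, -0.1, -0.8]
opening: 0.0567
gripper_force: 0.0
```

```bash
python3 w.py w9; python3 - <<'E'
from h import *
p,d,W,k=load("w9")
c=max((b for b in blobs(p,(112,150,60),(130,255,255),300)),key=lambda b:b[1][4])[0]
print(ray(*c,W,k,.125))
E
```

```text
[0.4831 0.2476 0.2405] cam [0.444 0.18  0.381]
blue [287.2 206.7] [ 267  186   41   42 1358] [0.4852 0.251  0.107 ]
green [227.1 245.3] [222 241  11  10  74] [0.5736 0.273  0.041 ]
[0.48251856 0.24633157 0.125     ]
```

Tube one is in well L. Now the tube at (0.439,-0.2725).

Call:
play_rows([
  [-0.004, -0.05, 0, 0, 0, 0],
  [-0.004, -0.05, 0, 0, 0, 0],
  [-0.004, -0.05, 0, 0, 0, 0],
  [-0.004, -0.05, 0, 0, 0, 0],
  [-0.004, -0.05, 0, 0, 0, 0],
  [-0.004, -0.05, 0, 0, 0, 0],
  [-0.004, -0.05, 0, 0, 0, 0],
  [-0.004, -0.05, 0, 0, 0, 0],
  [-0.004, -0.05, 0, 0, 0, 0],
  [-0.004, -0.05, 0, 0, 0, 0],
], gripper=1)

```text
clock: 21.2
tool_pos: [0.4504, -0.1537, 0.2397]
orientation: [179.9, -0.0, -120.2]
force: [1.2, -0.4, -0.1]
opening: 0.0872
gripper_force: 0.0
```

Call:
play_rows([
  [-0.005, -0.05, 0, 0, 0, 0],
  [-0.005, -0.05, 0, 0, 0, 0],
  [-0.006, -0.05, 0, 0, 0, 0],
  [0, 0, -0.02, 0, 0, 0],
  [0, 0, -0.02, 0, 0, 0],
  [0, 0, 0, 0, 0, 0],
  [0, 0, 0, 0, 0, 0],
])

```text
clock: 21.9
tool_pos: [0.4382, -0.2721, 0.2081]
orientation: [179.9, -0.1, -120.2]
force: [0.7, 1.1, 0.2]
opening: 0.0878
gripper_force: 0.0
```

```bash
python3 w.py w10
```

```text
[ 0.4388 -0.2721  0.2088] cam [ 0.399 -0.34   0.348]
blue [363.3 130.9] [346 112  36  39 536] [ 0.3613 -0.2988  0.107 ]
blue [284.6 213.9] [ 263  191   44   46 1598] [ 0.4392 -0.274   0.107 ]
red [198.  348.9] [178 340  37  23  60] [ 0.5579 -0.2115  0.115 ]
```

Call:
play_rows([
  [0.0005, -0.0015, -0.02, 0, 0, 0],
  [0, 0, -0.03, 0, 0, 0],
  [0, 0, -0.03, 0, 0, 0],
  [0, 0, -0.03, 0, 0, 0],
  [0, 0, -0.019, 0, 0, 0],
  [0, 0, 0, 0, 0, 0],
  [0, 0, 0, 0, 0, 0],
])

```text
clock: 22.65
tool_pos: [0.4398, -0.2733, 0.1063]
orientation: [-180.0, -0.0, -120.1]
force: [-0.4, 0.7, 0.5]
opening: 0.0878
gripper_force: 0.0
```

Call:
play_rows([
  [0, 0, 0, 0, 0, 0],
  [0, 0, 0, 0, 0, 0],
  [0, 0, 0, 0, 0, 0],
  [0, 0, 0, 0, 0, 0],
  [0, 0, 0, 0, 0, 0],
  [0, 0, 0, 0, 0, 0],
  [0, 0, 0, 0, 0, 0],
  [0, 0, 0, 0, 0, 0],
  [0, 0, 0, 0, 0, 0],
  [0, 0, 0, 0, 0, 0],
], gripper=-1)

```text
clock: 23.65
tool_pos: [0.439, -0.2734, 0.1053]
orientation: [180.0, -0.0, -120.2]
force: [-0.7, 0.1, 0.1]
opening: 0.0319
gripper_force: 30.0
```

Call:
play_rows([
  [0, 0, 0.01, 0, 0, 0],
  [0, 0, 0.03, 0, 0, 0],
  [0, 0, 0.04, 0, 0, 0],
  [0, 0, 0.04, 0, 0, 0],
  [0, 0, 0.03, 0, 0, 0],
  [0, 0, 0.03, 0, 0, 0],
  [0, 0, 0.03, 0, 0, 0],
  [0, 0, 0, 0, 0, 0],
])

```text
clock: 24.45
tool_pos: [0.4404, -0.274, 0.2776]
orientation: [-179.6, 0.1, -120.2]
force: [0.7, -1.2, -0.2]
opening: 0.0321
gripper_force: 30.0
```

```bash
python3 w.py w11
```

```text
[ 0.4397 -0.2736  0.2755] cam [ 0.4   -0.341  0.417]
blue [354.9 127. ] [341 112  29  31 350] [ 0.3588 -0.2963  0.107 ]
blue [287.5 268.8] [ 251  245   74   43 2607] [ 0.4811 -0.2054  0.107 ]
blue [288.7 320.9] [275 320  28   4  68] [ 0.5107 -0.1518  0.107 ]
green [  7. 176.] [  0 151  20  46 497] [ 0.7159 -0.4362  0.041 ]
```

Call:
play_rows([
  [0.0085, 0.04, 0, 0, 0, 0],
  [0.0085, 0.058, 0, 0, 0, 0],
  [0.0085, 0.058, 0, 0, 0, 0],
  [0.0085, 0.058, 0, 0, 0, 0],
  [0.0085, 0.058, 0, 0, 0, 0],
  [0.0085, 0.058, 0, 0, 0, 0],
  [0.0085, 0.058, 0, 0, 0, 0],
  [0.0085, 0.058, 0, 0, 0, 0],
  [0.0085, 0.058, 0, 0, 0, 0],
  [0.0085, 0.0405, 0, 0, 0, 0],
])

```text
clock: 25.5
tool_pos: [0.5065, 0.1648, 0.2727]
orientation: [180.0, -0.0, -120.1]
force: [0.5, -1.2, -0.7]
opening: 0.0318
gripper_force: 30.0
```

Call:
play_rows([
  [0, 0, 0, 0, 0, 0],
  [0, 0, -0.02, 0, 0, 0],
  [0, 0, -0.03, 0, 0, 0],
  [0, 0, -0.03, 0, 0, 0],
  [0, 0, -0.03, 0, 0, 0],
  [0, 0, -0.03, 0, 0, 0],
  [0, 0, -0.01, 0, 0, 0],
  [0, 0, 0, 0, 0, 0],
  [0, 0, 0, 0, 0, 0],
])

```text
clock: 26.4
tool_pos: [0.5075, 0.1622, 0.1542]
orientation: [-180.0, 0.0, -120.2]
force: [0.7, -0.1, -0.6]
opening: 0.0321
gripper_force: 30.0
```

Call:
play_rows([
  [0, 0, -0.014, 0, 0, 0],
  [0, 0, -0.014, 0, 0, 0],
  [0, 0, -0.009, 0, 0, 0],
  [0, 0, -0.005, 0, 0, 0],
  [0, 0, 0, 0, 0, 0],
  [0, 0, 0, 0, 0, 0],
])

```text
clock: 27.0
tool_pos: [0.507, 0.1622, 0.1196]
orientation: [180.0, -0.0, -120.2]
force: [0.2, 0.1, 0.0]
opening: 0.0318
gripper_force: 30.0
```

Call:
play_rows([
  [0, 0, 0, 0, 0, 0],
  [0, 0, 0, 0, 0, 0],
  [0, 0, 0, 0, 0, 0],
  [0, 0, 0, 0, 0, 0],
  [0, 0, 0, 0, 0, 0],
  [0, 0, 0, 0, 0, 0],
], gripper=0.3)

```text
clock: 27.6
tool_pos: [0.5071, 0.1623, 0.1198]
orientation: [-180.0, 0.0, -120.2]
force: [0.1, -0.3, -0.4]
opening: 0.0571
gripper_force: 0.0
```

Call:
play_rows([
  [0, 0, 0.01, 0, 0, 0],
  [0, 0, 0.03, 0, 0, 0],
  [0, 0, 0.04, 0, 0, 0],
  [0, 0, 0.04, 0, 0, 0],
  [0, 0, 0.03, 0, 0, 0],
  [0, 0, 0, 0, 0, 0],
  [0, 0, 0, 0, 0, 0],
])

```text
clock: 28.3
tool_pos: [0.5071, 0.1624, 0.2407]
orientation: [-180.0, 0.1, -120.2]
force: [-0.9, -0.0, 0.1]
opening: 0.0569
gripper_force: 0.0
```

```bash
python3 w.py w12; python3 - <<'E'
from h import *
p,d,W,k=load("w12")
for c,s in blobs(p,(112,150,60),(130,255,255),300): print(ray(*c,W,k,.125))
E
```

```text
[0.5067 0.1621 0.2397] cam [0.468 0.095 0.38 ]
blue [286.6 206.8] [ 267  186   40   43 1368] [0.5092 0.165  0.107 ]
red [66.3 59.4] [ 37   0  57 111 240] [ 0.5899 -0.0133  0.115 ]
red [437.7  40.1] [ 399    4   73   73 3369] [0.3526 0.1098 0.115 ]
[0.50649442 0.16033684 0.125     ]
```

Both tubes are in. Now the bottle, gripped by its cap.

Call:
play_rows([
  [-0.0137, -0.043, 0, 0, 0, 0],
  [-0.0137, -0.043, 0, 0, 0, 0],
  [-0.0137, -0.043, 0, 0, 0, 0],
  [-0.0137, -0.043, 0, 0, 0, 0],
  [-0.0137, -0.043, 0, 0, 0, 0],
  [-0.0137, -0.043, 0, 0, 0, 0],
  [0, 0, 0, 0, 0, 0],
  [0, 0, 0, 0, 0, 0],
], gripper=1)

```text
clock: 29.15
tool_pos: [0.4407, -0.0449, 0.2391]
orientation: [180.0, -0.0, -120.3]
force: [0.5, 0.3, 0.0]
opening: 0.0876
gripper_force: 0.0
```

```bash
python3 w.py w13
```

```text
[ 0.4411 -0.0443  0.2393] cam [ 0.402 -0.112  0.379]
red [123.1 212.8] [ 86 173  75  82 154] [ 0.5591 -0.1079  0.115 ]
red [287.5 207.1] [ 259  177   58   60 2217] [ 0.4406 -0.0443  0.115 ]
```

Call:
play_rows([
  [0, 0, -0.02, 0, 0, 0],
  [0, 0, -0.035, 0, 0, 0],
  [0, 0, -0.035, 0, 0, 0],
  [0, 0, -0.035, 0, 0, 0],
  [0, 0, -0.023, 0, 0, 0],
  [0, 0, 0, 0, 0, 0],
  [0, 0, 0, 0, 0, 0],
])

```text
clock: 29.9
tool_pos: [0.4416, -0.0436, 0.1214]
orientation: [180.0, -0.1, -120.1]
force: [-0.0, 0.3, -0.4]
opening: 0.0878
gripper_force: 0.0
```

Call:
play_rows([
  [0, 0, 0, 0, 0, 0],
  [0, 0, 0, 0, 0, 0],
  [0, 0, 0, 0, 0, 0],
  [0, 0, 0, 0, 0, 0],
  [0, 0, 0, 0, 0, 0],
  [0, 0, 0, 0, 0, 0],
  [0, 0, 0, 0, 0, 0],
  [0, 0, 0, 0, 0, 0],
  [0, 0, 0, 0, 0, 0],
  [0, 0, 0, 0, 0, 0],
], gripper=-1)

```text
clock: 30.9
tool_pos: [0.4414, -0.0442, 0.1214]
orientation: [-180.0, 0.0, -120.2]
force: [0.4, 0.2, 1.1]
opening: 0.0441
gripper_force: 27.8
```

Call:
play_rows([
  [0, 0, 0.008, 0, 0, 0],
  [0, 0, 0.015, 0, 0, 0],
  [0, 0, 0.02, 0, 0, 0],
  [0, 0, 0.02, 0, 0, 0],
  [0, 0, 0.01, 0, 0, 0],
  [0, 0, 0, 0, 0, 0],
  [0, 0, 0, 0, 0, 0],
])

```text
clock: 31.6
tool_pos: [0.4408, -0.0442, 0.1793]
orientation: [180.0, -0.0, -120.2]
force: [0.3, -0.4, -2.2]
opening: 0.0439
gripper_force: 27.7
```

```bash
python3 w.py w14
```

```text
[ 0.4407 -0.0443  0.179 ] cam [ 0.402 -0.112  0.319]
red [ 81.8 217.1] [ 49 183  67  70 168] [ 0.548  -0.1189  0.115 ]
red [288.4 260.6] [ 239  221   98   67 3607] [ 0.4499 -0.0268  0.115 ]
red [289.4 322.5] [269 320  43   7 169] [0.4732 0.0146 0.115 ]
red [527.6 345.3] [519 332  17  27 221] [0.3349 0.1171 0.115 ]
```

View pics/w14.png

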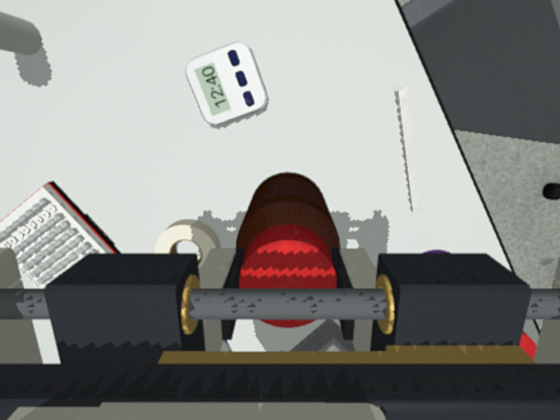

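The bottle is held squarely by its cap at (288,260). Lift higher, then across.

Call:
play_rows([
  [0, 0, 0.02, 0, 0, 0],
  [0, 0, 0.03, 0, 0, 0],
  [0.015, 0, 0.03, 0, 0, 0],
  [0.035, 0, 0.02, 0, 0, 0],
  [0.04, 0, 0, 0, 0, 0],
  [0.04, 0.01, 0, 0, 0, 0],
  [0.04, 0.03, 0, 0, 0, 0],
  [0.02, 0.04, 0, 0, 0, 0],
  [0, 0.04, 0, 0, 0, 0],
  [0, 0.04, 0, 0, 0, 0],
])

```text
clock: 32.65
tool_pos: [0.5932, 0.0848, 0.2575]
orientation: [179.9, -0.2, -120.3]
force: [-0.2, -0.2, -3.3]
opening: 0.0441
gripper_force: 27.8
```

Call:
play_rows([
  [0, 0.04, 0, 0, 0, 0],
  [0, 0.04, 0, 0, 0, 0],
  [0, 0.03, 0, 0, 0, 0],
  [0, 0.015, 0, 0, 0, 0],
  [0, 0, 0, 0, 0, 0],
  [0, 0, 0, 0, 0, 0],
])

```text
clock: 33.25
tool_pos: [0.593, 0.1835, 0.2588]
orientation: [180.0, -0.1, -120.2]
force: [-0.5, 0.5, -2.5]
opening: 0.0436
gripper_force: 27.8
```

```bash
python3 w.py w15
```

```text
[0.5931 0.1831 0.2592] cam [0.554 0.116 0.398]
blue [366.2 126.9] [ 345  107   44   42 1418] [0.5045 0.1635 0.107 ]
blue [436.1 201.8] [ 414  183   45   39 1351] [0.4793 0.2536 0.107 ]
red [126.5  24.8] [ 97   0  59  51 144] [0.6288 0.0043 0.115 ]
red [288.3 260. ] [ 239  222   98   66 3636] [0.6205 0.2332 0.115 ]
red [287.5 322.4] [265 320  44   7 182] [0.6545 0.2903 0.115 ]
green [345.1 242.2] [340 237  12  11 108] [0.5708 0.277  0.041 ]
```

View pics/w15.png

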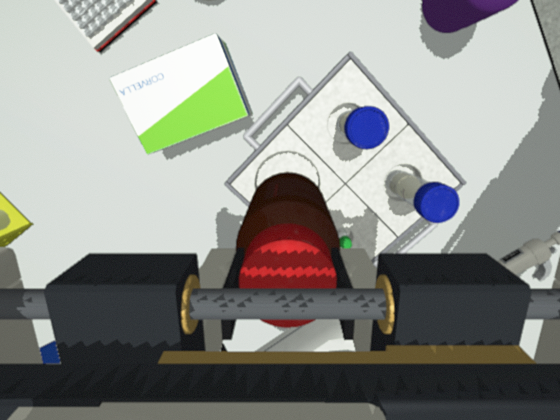

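Both tubes and the vial stand in their wells, and the bottle is centred over its mouth at (288,170). Lowering.

Call:
play_rows([
  [0, 0, -0.015, 0, 0, 0],
  [0, 0, -0.03, 0, 0, 0],
  [0, 0, -0.03, 0, 0, 0],
  [0, 0, -0.025, 0, 0, 0],
  [0, 0, -0.0125, 0, 0, 0],
  [0, 0, -0.005, 0, 0, 0],
  [0, 0, 0, 0, 0, 0],
  [0, 0, 0, 0, 0, 0],
])

```text
clock: 34.1
tool_pos: [0.5939, 0.1839, 0.1667]
orientation: [-179.9, 0.1, -120.2]
force: [0.8, -0.2, -2.2]
opening: 0.0439
gripper_force: 27.8
```

Call:
play_rows([
  [0, 0, -0.008, 0, 0, 0],
  [0, 0, -0.008, 0, 0, 0],
  [0, 0, -0.007, 0, 0, 0],
  [0, 0, -0.005, 0, 0, 0],
  [0, 0, 0, 0, 0, 0],
  [0, 0, 0, 0, 0, 0],
])

```text
clock: 34.7
tool_pos: [0.5933, 0.1838, 0.1433]
orientation: [-180.0, -0.0, -120.2]
force: [-0.4, 0.1, -2.9]
opening: 0.0436
gripper_force: 27.8
```

Call:
play_rows([
  [0, 0, -0.004, 0, 0, 0],
  [0, 0, -0.003, 0, 0, 0],
  [0, 0, -0.002, 0, 0, 0],
  [0, 0, 0, 0, 0, 0],
  [0, 0, 0, 0, 0, 0],
])

```text
clock: 35.2
tool_pos: [0.5933, 0.1838, 0.1362]
orientation: [-180.0, -0.0, -120.2]
force: [0.2, 0.5, -1.4]
opening: 0.044
gripper_force: 27.8
```

Call:
play_rows([
  [0, 0, 0, 0, 0, 0],
  [0, 0, 0, 0, 0, 0],
  [0, 0, 0, 0, 0, 0],
  [0, 0, 0, 0, 0, 0],
  [0, 0, 0, 0, 0, 0],
  [0, 0, 0, 0, 0, 0],
], gripper=0.6)

```text
clock: 35.8
tool_pos: [0.5933, 0.1839, 0.1363]
orientation: [-180.0, 0.0, -120.2]
force: [-0.2, 0.1, 0.1]
opening: 0.0699
gripper_force: 0.0
```

Call:
play_rows([
  [0, 0, 0.01, 0, 0, 0],
  [0, 0, 0.03, 0, 0, 0],
  [0, 0, 0.04, 0, 0, 0],
  [0, 0, 0.04, 0, 0, 0],
  [0, 0, 0.03, 0, 0, 0],
  [0, 0, 0, 0, 0, 0],
  [0, 0, 0, 0, 0, 0],
])

```text
clock: 36.5
tool_pos: [0.5934, 0.184, 0.2571]
orientation: [-180.0, 0.1, -120.2]
force: [-0.1, -0.2, -0.9]
opening: 0.0704
gripper_force: 0.0
```

```bash
python3 w.py w16; python3 - <<'E'
from h import *
p,d,W,k=load("w16")
for c,s in blobs(p,(0,150,60),(8,255,255),800): print("bottle",ray(*c,W,k,.138),d[int(c[1]),int(c[0])])
for c,s in blobs(p,(112,150,60),(130,255,255),300): print("tube",ray(*c,W,k,.126))
for c,s in blobs(p,(50,120,40),(80,255,255),60): print("vial",ray(*c,W,k,.056))
E
```

```text
[0.5929 0.1838 0.2561] cam [0.554 0.116 0.396]
blue [367.3 125.8] [ 346  106   44   42 1438] [0.5044 0.1637 0.107 ]
blue [437.6 201.2] [ 416  182   44   40 1372] [0.4792 0.2537 0.107 ]
red [124.5  24. ] [ 96   0  56  49 130] [0.6299 0.0046 0.115 ]
red [287.8 203.8] [ 259  175   58   59 2211] [0.5945 0.1869 0.115 ]
green [345.5 241.9] [340 236  12  13 118] [0.5712 0.2772 0.041 ]
bottle [0.59120962 0.18114825 0.138     ] 0.26734397
tube [0.50764698 0.16055277 0.126     ]
tube [0.48414391 0.24472935 0.126     ]
vial [0.57044983 0.27038321 0.056     ]
```

```bash
python3 - <<'E'
from plant import *
import cv2,numpy as np
a=snapshot("side")[0]
cv2.imwrite("pics/side1.png",cv2.resize(a[130:340,220:400],None,fx=2.8,fy=2.8,interpolation=3))
E
```

```text
(no output)
```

View pics/side1.png

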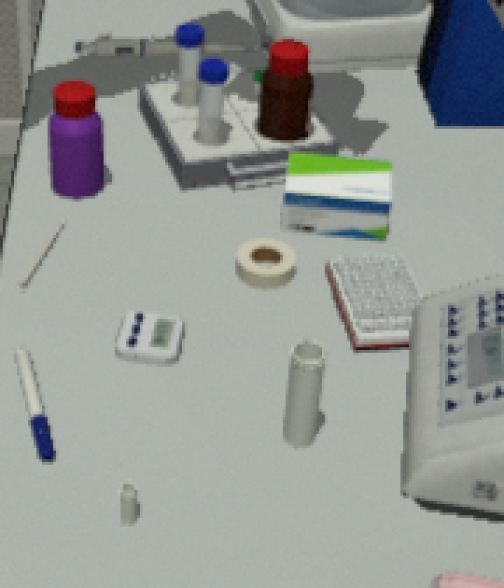

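The side crop shows all four packed upright: tubes at (190,65) and (212,100), bottle at (288,90), and the vial's green cap at (258,75). The open tube at (303,395) and the open vial at (129,505) are still in place. Handing in.

```bash
python3 -c "
from plant import *
print(close_job())"
```

```text
the job is handed in; nothing more can be done
None
```

I packed all four capped vessels upright in their wells, left the uncapped tube and vial where they stood, and handed the job in at about 37 s of the 136 s allowed; no verdict came back.

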